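Swing the bench magnifier into its notch and extend it one hole

ROBOT

A 6-joint arm with a two-finger parallel gripper is mounted at the origin on the work surface. World frame = base frame: x ahead of the robot, y to its left, z up, the work surface at z = 0. Lengths are in m, angles in rad, forces in N, time in s.
With the tool pointing down it reaches from about 0.35 to 0.775 m from the base axis. Payload 7.3 kg.
Tool frame: the origin (TCP) lies at the very end of the fingers, on their centre line; the grasp point (between the pads) lies 19 mm behind it; z points along the fingers, y is the line along which they close (so a half turn about z gives the same grasp; the last joint's range is limited). The gripper opens to 92 mm and grips with 3 to 60 N. Pads are 19 mm wide; open, the fingers measure 130 mm over their backs; the gripper's body (75 mm by 190 mm) begins 47 mm behind the grasp point.
Start: joints at [-1.303, 0.342, 1.524, -0, 1.275, -0.146], TCP at [0.211, -0.481, 0.227] pointing down, gripper open.
Joint ranges: [-2.53, 2.53], [-0.77, 2.02], [0.04, 2.7], [-1, 4.14], [0.28, 2.66], [-3.11, 3.11]. Speed limits (rad/s): [2.57, 2.57, 3.14, 3.14, 3.14, 3.14].

INTERFACE

Orientations are given as [roll, pitch, yaw] about the fixed x, y, z axes, in that order (R = Rz(yaw) Ry(pitch) Rx(roll)).
In Python, from cell import robot gives the robot as it stands.
- The arm moves only by the tool apply_moves, never from a script. Its argument "rows" is a list of rows, each an object with "xyz": the shift along the tool's x, y, z in mm, a list of three; "turn": the turn about the tool's z in rad. A call has 1 to 10 rows; each row shifts and turns the commanded pose from where the row before left it, along the tool's axes as they then stand; what a row does not reach is not made up. A row lasts 1/8 s, in which the tool goes at most 62.5 mm and 10.7 degrees, less where a joint would pass 70% of its speed; a pose out of reach is approached as far as the arm can. A call with a gripper value outside its range is refused whole. "gripper" is the opening, from 0 (shut) to 1 (fully open), set as the call begins (left out, the last holds). The fingers move at their own pace and stop on an object; "newtons" is the grip in N (left out, the last holds). Time passes only in rows, so rows that do not move let the fingers close. It gives the time, the measured TCP pose, the force and the opening at its end, in the units of the state.
- robot.observe(): the state, without advancing time (a new reading comes with each control period).
- robot.read_camera(name): name is "scene" or "top"; returns a dict with "frame" (400x640x3 uint8, blue, green, red), "mtx" (3x3 intrinsics, pixels), "distortion" ([k1, k2, p1, p2, k3] as OpenCV has them; the pictures are not rectified), "R" (3x3) and "t" (3): a world point X has camera coordinates R X + t. Camera axes: x right, y down, z forward; pixel columns grow to the right and rows downward; lengths in m; the calibration is good to about 2 mm. A picture is of the moment at which its call begins. There is no depth.
- robot.hand_in(): hands the job in, once; it reports no verdict.
The state is a dict: "time": time; "qpos": joint angles; "qvel": joint speeds; "joint_efforts": joint torques, N m; "tool_pos": TCP position; "tool_rot": TCP orientation; "contact_force": force on the tool from outside, world axes, zero at the start; "torque": the same for the moment, N m; "opening": finger opening in m.
Only numpy, scipy, OpenCV 4.12 (cv2) and the standard library are available. Lean on these libraries where they do the work, as an engineer would, in place of code of your own. Each camera call takes 0.05 s, during which the arm holds its last target. There are 200 camera calls.

TASK

Swing the magnifier's arm round on its turntable until the turntable clicks into its notch, with the arm square with the base plate and pointing at the soldering block. Then pull up the lock knob on the lens carriage, slide the carriage outward to the very next hole of the bar and let the pin go fully home in it; finish still gripping the knob, with the pin home and the arm in its notch. Do not disturb the block, bowl, hammer or jar.

Things in the scene. Friction and masses are not known exactly. Their poses are not given: they have to be found in the camera images.
- stand: the magnifier's base, screwed to the bench: a dark steel plate 120 mm (its x) by 200 mm (its y) by 12 mm thick; origin at the centre of its underside, on the bench and on the turntable's axis; z up. With the turntable in its notch the arm runs along the stand's +y, parallel to the plate's long edges, towards the soldering block
- pivot (a point): point on the turntable's vertical axis at the top of the column head, 135 mm above the bench; it does not move. The turntable is an aluminium disc of 110 mm diameter on the plate, with a 36 mm column and a 50 mm square head from which the arm runs out: a level steel bar 20 mm wide and 14 mm high, its top 127 mm above the bench, ending 178 mm from the axis
- turntable (a joint): angle of turntable and arm, rad, range -0.35 to 0.95, positive counter-clockwise from above; 0 is its only notch, where the arm lies along the stand's +y. It starts swung aside at 0.42 to 0.75, so it must turn clockwise to 0. Friction about 0.1 N m: it stays where it is left
- notch (a point): the fixed notch catch at the plate's -y end, 20 mm above the bench: a sprung ball that drops between two pins on the disc's rim. Passing over a pin (felt within 0.25 rad of 0) takes about 0.5 N m at most; between the pins the turntable centres itself to about 0.01 rad
- carriage (a joint): how far the lens carriage has slid outward along the bar, m, range -0.034 to 0.066. The bar's four holes are at -0.03, 0, 0.03 and 0.06. It starts at 0, so the next hole outward is 0.03. 1.5 N of friction once the pin is out; the pin has about 1.5 mm of play either way in a hole
- carriage_top (a point): centre of the carriage's top face, 132 mm above the bench, under the knob. The carriage is a grey sleeve around the bar, 30 mm wide, 44 mm long, with a flat steel strip beside the bar (its +x side) that carries the lens
- next_hole (a point): mouth of the hole the pin must go to, on the bar's top face, 130 mm from the turntable's axis, 127 mm above the bench; it turns with the turntable; 10 mm wide. The other holes are 70, 100 and 160 mm from the axis
- lens (a point): centre of the round lens, 94 mm over its black rim, 14 mm thick, 120 mm above the bench, always 130 mm further out along the arm than the knob
- plunger (a joint): how far the lock plunger is pulled up, m; 0 is pin fully home, 0.014 its upper stop. The round-tipped 7 mm pin reaches 8 mm into the hole: it must be up by more than 0.008 to slide (0.010 to 0.013 is good). A spring pushes it down, 4 N at 0 to 7 N at 0.012; between holes it rests on the bar at 0.008, over a hole it drops in when let down
- knob: the plunger's black knob, an upright cylinder, 24 mm diameter, 28 mm high; it does not turn on the pin. Origin at the centre of its underside: with the pin home 140 mm above the bench, 8 mm above the carriage. z up, y outward along the bar. It is 100 mm from the turntable's axis at carriage value 0, 130 mm at 0.03. The arm can also be swung by it
- block: loose soldering block, brown-black, 115 x 75 x 35 mm, 0.45 kg, lying about 260 mm from the turntable's axis along the stand's +y; origin at the centre of its underside; a bystander
- bowl: white ceramic bowl, 90 mm across, 40 mm high, loose bystander beside the stand; origin at the centre of its underside
- hammer: small hammer lying on the bench, 200 mm long, loose bystander; its x runs along the handle towards the head
- jar: amber glass jar, 60 mm diameter, 80 mm high, loose bystander; origin at the centre of its underside

How it is judged:
On the way, in this order (a step that is already met when the one before it is completed fails the run):
1. the turntable is in its notch, the carriage still locked in its first hole (value of joint turntable between -0.06 and 0.06 rad and value of joint carriage between -0.005 and 0.005 m and value of joint plunger below 0.005 m), for 0.2 s.
2. the lock plunger is pulled up clear of the bar, the turntable in its notch (value of joint turntable between -0.1 and 0.1 rad and value of joint plunger above 0.0075 m), for 0.1 s.
3. the carriage is at the next hole with the pin home (value of joint turntable between -0.06 and 0.06 rad and value of joint carriage between 0.0265 and 0.0335 m and value of joint plunger below 0.003 m), for 0.2 s.
At the end, for the whole second after the job is handed in: turntable within 0.06 rad of its notch, carriage within 3.5 mm of 30 mm (the next hole), pin home (plunger below 3 mm), carriage still, and the fingers still gripping the knob with more than 1 N (all of step 3 and contact force between the fingers and knob above 1 N and velocity of joint carriage between -0.01 and 0.01 m/s); the arm keeps its last pose, push and grip.
It fails at once if the block is moved more than 25 mm or tipped (distance of block from where it was at the start of the episode above 0.025 m or angle between block's own z axis and vertical above 0.5 rad).
It fails at once if the bowl is moved more than 25 mm or tipped (distance of bowl from where it was at the start of the episode above 0.025 m or angle between bowl's own z axis and vertical above 0.5 rad).
It fails at once if the hammer is moved more than 25 mm or tipped (distance of hammer from where it was at the start of the episode above 0.025 m).
It fails at once if the jar is moved more than 25 mm or tipped (distance of jar from where it was at the start of the episode above 0.025 m or angle between jar's own z axis and vertical above 0.5 rad).
It also fails if it takes over 40 s, if anything falls off the work surface, if the arm or the gripper's body presses on something with over 40 N, if the wrist force passes 120 N, or if a joint passes its speed limit or range.

## Working session

There is one attempt and no reset: what is moved stays moved. The work goes in short steps, Python scripts to look and compute and a tool call to move; the robot and the scene stay as the last step left them, time stands still between calls to the robot, and variables do not carry over. Pictures are saved under pics/ and viewed, on a budget of 10 in all, crops included, one or two more only if the job needs it, and the job is handed in when it is done.

Besides the shell and the picture viewer there is one more tool, called after "Emit:" by a JSON object that holds its "method" and its "body". apply_moves: Moves the arm, as the interface text tells. Its arguments: {"type":"object","properties":{"rows":{"type":"array"},"gripper":{"type":"number"},"newtons":{"type":"number"}},"required":["rows"]}

```bash
mkdir -p pics; python3 - <<'E'
from cell import robot
import cv2,numpy as np
for n in ("scene","top"):
    c=robot.read_camera(n); cv2.imwrite(f"pics/{n}0.png",c["frame"])
    np.savez(n+"0.npz",**c)
    print(n,c["mtx"].tolist(),c["distortion"],(-np.array(c["R"]).T@c["t"]).round(3))
s=robot.observe();print(s["time"],s["tool_pos"],s["tool_rot"],s["opening"])
E
```

```text
scene [[386.51872216885533, 0.0, 319.96933447540175], [0.0, 386.51872216885533, 197.11948893865824], [0.0, 0.0, 1.0]] [-0.01285746  0.          0.          0.          0.        ] [1.279 0.19  0.592]
top [[470.42969076413436, 0.0, 311.7677323673225], [0.0, 470.42969076413436, 201.5000980309427], [0.0, 0.0, 1.0]] [-0.06123588  0.          0.          0.          0.        ] [ 0.521 -0.056  1.057]
0.1 [ 0.21103236 -0.48032382  0.22610871] [-3.14021823e+00 -2.06336337e-04  4.13828468e-01] 0.09207867703150502
```

View pics/top0.png

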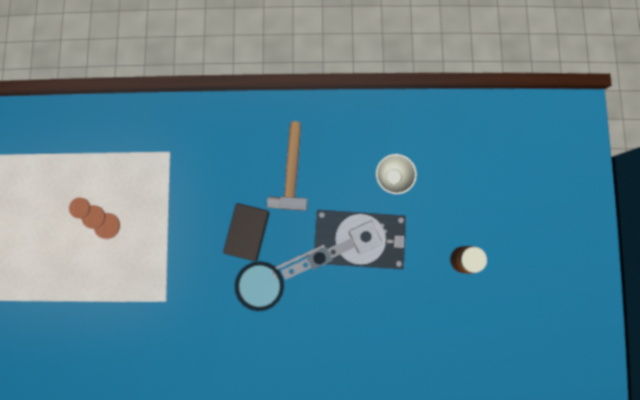

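View pics/scene0.png

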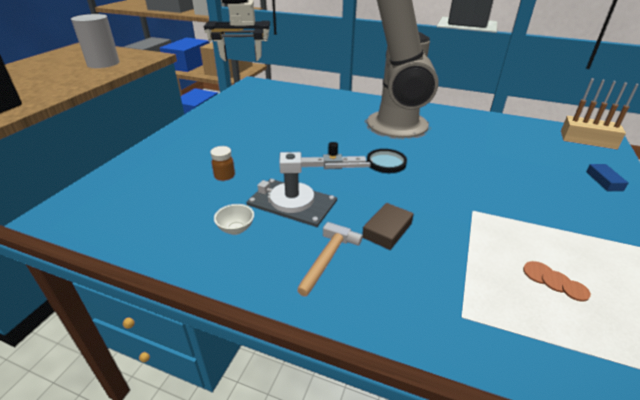

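Top view: plate at about (360,240), knob near (319,258), lens (260,286), block (246,232). Scene view: knob near (333,149). I'll enlarge both for reading.

```bash
python3 - <<'E'
import cv2,numpy as np
a=cv2.imread("pics/top0.png")[190:320,220:420]
cv2.imwrite("pics/top0c.png",cv2.resize(a,None,fx=4,fy=4,interpolation=cv2.INTER_CUBIC))
E
cat > h.py <<'E'
import numpy as np,cv2
def ray(c,uv):
    n=cv2.undistortPoints(np.array([[uv]],float),c["mtx"],c["distortion"])[0,0]
    R=np.array(c["R"]);t=np.array(c["t"]).ravel()
    return -R.T@t,R.T@np.array([n[0],n[1],1])
def at(c,uv,z):
    o,d=ray(c,uv);return o+d*(z-o[2])/d[2]
def proj(c,X):
    return cv2.projectPoints(np.array(X,float).reshape(-1,3),cv2.Rodrigues(np.array(c["R"]))[0],np.array(c["t"],float),c["mtx"],c["distortion"])[0][:,0]
E
```

```text
(no output)
```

View pics/top0c.png

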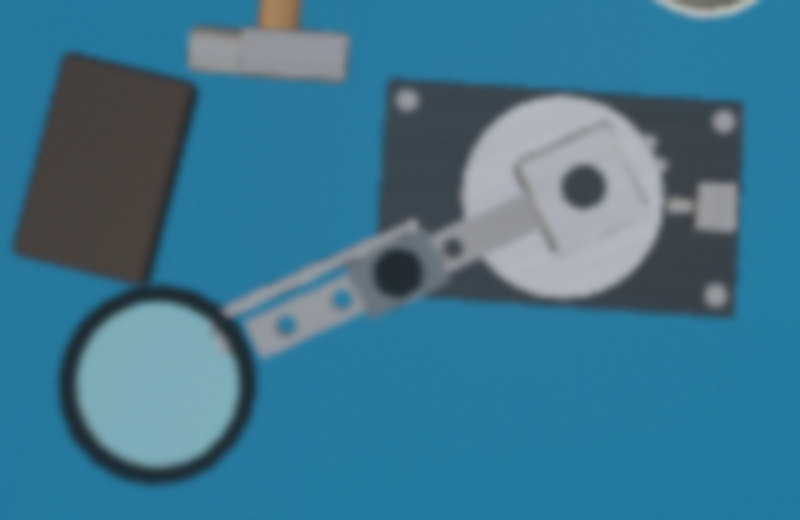

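The crop shows the plate corners at about (390,80), (742,102), (735,316), (378,294). Head centre is (584,187), knob (398,272), lens (157,384), and the notch catch is on the right, so stand +y points image left.

```bash
python3 - <<'E'
import numpy as np
from h import *
c=dict(np.load("top0.npz"))
f=lambda x,y,z:at(c,((x+.5)/4-.5+220,(y+.5)/4-.5+190),z)
P=[f(*p,.012) for p in((390,80),(742,102),(735,316),(378,294))]
for p in P:print("corner",p.round(4))
print("size",np.linalg.norm(P[0]-P[1]),np.linalg.norm(P[1]-P[2]))
ctr=sum(P)/4;y=(P[0]+P[3]-P[1]-P[2])[:2];ay=np.arctan2(y[1],y[0])
piv=f(584,187,.135);kn=f(398,272,.168);ln=f(157,384,.127)
print("ctr",ctr,"piv",piv,"knob",kn,"lens",ln)
for q in(kn,ln):
  d=(q-piv)[:2];print(np.linalg.norm(d),np.arctan2(d[1],d[0]),np.arctan2(d[1],d[0])-ay)
print("ay",ay)
for n,z in((1,.0),):pass
for nm,p in dict(block=(105,168,.035),hammer=(270,55,.02)).items():print(nm,f(*p))
for nm,p in dict(bowl=(397,174,.04),jar=(474,260,.08)).items():print(nm,at(c,p[:2],p[2]))
for s in ((333,144),):
  c2=dict(np.load("scene0.npz"));print("scene knob px",proj(c2,[kn,kn-[0,0,.028],piv]))
E
```

```text
corner [ 0.6285 -0.06    0.012 ]
corner [ 0.6145 -0.2562  0.012 ]
corner [ 0.4962 -0.249   0.012 ]
corner [ 0.51   -0.0524  0.012 ]
size 0.1966962068964956 0.11850604537302312
ctr [ 0.56231679 -0.15440531  0.012     ] piv [ 0.56251239 -0.15397598  0.135     ] knob [ 0.5219053  -0.06240825  0.168     ] lens [0.46820216 0.05557336 0.127     ]
0.10016778678955784 1.9882024871005455 0.4878435229994653
0.22979413862644055 1.9937019101746056 0.49334294607352547
ay 1.5003589641010802
block [0.57923135 0.09550674 0.035     ]
hammer [0.64214289 0.00646952 0.02      ]
bowl [ 0.70270786 -0.23580889  0.04      ]
jar [ 0.51388756 -0.38388204  0.08      ]
scene knob px [[332.95244355 143.21315309]
 [332.60690883 153.79605461]
 [290.09204344 156.42570623]]
```

Consistent: knob radius 100 mm, lens 230 mm, plate 197x119 mm, and the knob reprojects correctly into the scene view. So the pivot is at (0.5624, -0.154), the stand's y heading is 1.50, and the turntable is at about 0.49. I'll move above the knob, then turn so the fingers close across the bar.

Emit:
{"method": "apply_moves", "body": {"rows": [{"xyz": [45.3, -25.8, 0], "turn": 0}, {"xyz": [45.3, -25.8, 0], "turn": 0}, {"xyz": [45.3, -25.8, 0], "turn": 0}, {"xyz": [45.3, -25.8, 0], "turn": 0}, {"xyz": [45.3, -25.8, 0], "turn": 0}, {"xyz": [45.3, -25.8, 0], "turn": 0}, {"xyz": [45.3, -25.8, 0], "turn": 0}, {"xyz": [45.3, -25.8, 0], "turn": 0}, {"xyz": [45.3, -25.8, 0], "turn": 0}, {"xyz": [45.3, -25.8, 0], "turn": 0}], "gripper": 1, "newtons": 30}}

```text
time: 1.35
tool_pos: [0.5228, -0.0607, 0.2264]
tool_rot: [-3.141, 0.001, 0.414]
contact_force: [2.0, -0.4, -0.4]
opening: 0.0919
```

Emit:
{"method": "apply_moves", "body": {"rows": [{"xyz": [0, 0, 0], "turn": -0.175}, {"xyz": [0, 0, 0], "turn": -0.175}, {"xyz": [0, 0, 0], "turn": -0.175}, {"xyz": [0, 0, 0], "turn": -0.175}, {"xyz": [0, 0, 0], "turn": -0.175}, {"xyz": [0, 0, 0], "turn": -0.175}, {"xyz": [0, 0, 0], "turn": -0.175}, {"xyz": [0, 0, 0], "turn": -0.175}, {"xyz": [0, 0, 0], "turn": -0.176}, {"xyz": [0, 0, 0], "turn": 0}]}}

```text
time: 2.6
tool_pos: [0.522, -0.0623, 0.2264]
tool_rot: [-3.141, -0.0, 1.988]
contact_force: [0.7, -0.2, 0.7]
opening: 0.0919
```

Emit:
{"method": "apply_moves", "body": {"rows": [{"xyz": [0, 0, 30], "turn": 0}, {"xyz": [0, 0, 25], "turn": 0}, {"xyz": [0, 0, 15], "turn": 0}, {"xyz": [0, 0, 9], "turn": 0}, {"xyz": [0, 0, 3], "turn": 0}, {"xyz": [0, 0, 0], "turn": 0}]}}

```text
time: 3.35
tool_pos: [0.5224, -0.0624, 0.1451]
tool_rot: [3.141, 0.001, 1.989]
contact_force: [0.6, -0.4, -0.5]
opening: 0.092
```

```bash
python3 - <<'E'
from cell import robot
import cv2
c=robot.read_camera("scene")["frame"][90:220,230:430]
cv2.imwrite("pics/s1.png",cv2.resize(c,None,fx=4,fy=4,interpolation=cv2.INTER_CUBIC))
s=robot.observe();print(s["tool_pos"],s["contact_force"])
E
```

```text
[ 0.52254235 -0.06242607  0.14528281] [-0.31826222 -0.1165463  -1.1119198 ]
```

View pics/s1.png

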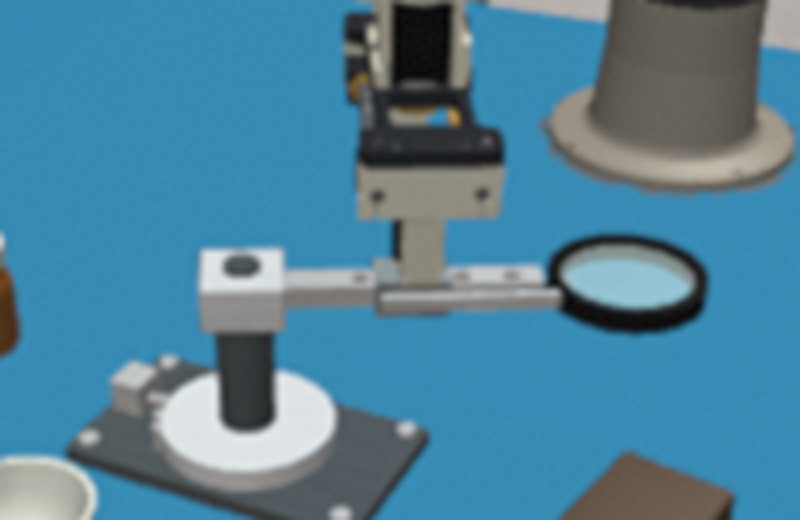

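The fingers straddle the knob (finger at about (425,250) in the crop), with the tips just clear of the carriage. Now I'll close.

Emit:
{"method": "apply_moves", "body": {"rows": [{"xyz": [0, 0, 0], "turn": 0}, {"xyz": [0, 0, 0], "turn": 0}, {"xyz": [0, 0, 0], "turn": 0}, {"xyz": [0, 0, 0], "turn": 0}, {"xyz": [0, 0, 0], "turn": 0}, {"xyz": [0, 0, 0], "turn": 0}], "gripper": 0, "newtons": 30}}

```text
time: 4.15
tool_pos: [0.5222, -0.0623, 0.1447]
tool_rot: [-3.142, 0.0, 1.99]
contact_force: [0.6, 0.0, 0.0]
opening: 0.0362
```

Emit:
{"method": "apply_moves", "body": {"rows": [{"xyz": [0, 0, 0], "turn": 0}, {"xyz": [0, 0, 0], "turn": 0}, {"xyz": [0, 0, 0], "turn": 0}, {"xyz": [0, 0, 0], "turn": 0}]}}

```text
time: 4.65
tool_pos: [0.5223, -0.0624, 0.1448]
tool_rot: [3.141, 0.0, 1.99]
contact_force: [0.8, 0.2, -0.3]
opening: 0.0231
```

Emit:
{"method": "apply_moves", "body": {"rows": [{"xyz": [-0.12, 4.9, 0], "turn": 0.049}, {"xyz": [-0.12, 4.9, 0], "turn": 0.049}, {"xyz": [-0.12, 4.9, 0], "turn": 0.049}, {"xyz": [-0.12, 4.9, 0], "turn": 0.049}, {"xyz": [-0.12, 4.9, 0], "turn": 0.049}, {"xyz": [-0.12, 4.9, 0], "turn": 0.049}, {"xyz": [-0.12, 4.9, 0], "turn": 0.049}, {"xyz": [-0.12, 4.9, 0], "turn": 0.049}, {"xyz": [-0.12, 4.9, 0], "turn": 0.049}, {"xyz": [-0.12, 4.9, 0], "turn": 0.049}]}}

```text
time: 5.9
tool_pos: [0.5699, -0.0536, 0.1448]
tool_rot: [-3.141, -0.0, 1.498]
contact_force: [-0.3, 1.4, 1.4]
opening: 0.0229
```

Emit:
{"method": "apply_moves", "body": {"rows": [{"xyz": [0, 0, 0], "turn": 0}, {"xyz": [0, 0, 0], "turn": 0}, {"xyz": [0, 0, 0], "turn": 0}, {"xyz": [0, 0, 0], "turn": 0}]}}

```text
time: 6.4
tool_pos: [0.5701, -0.0539, 0.1448]
tool_rot: [3.141, 0.0, 1.5]
contact_force: [3.6, 2.7, -0.5]
opening: 0.0231
```

```bash
python3 - <<'E'
from cell import robot
import cv2,numpy as np
k=robot.read_camera("top");np.savez("top1.npz",**k);c=k["frame"][190:320,220:420]
cv2.imwrite("pics/t2.png",cv2.resize(c,None,fx=4,fy=4,interpolation=cv2.INTER_CUBIC))
s=robot.observe();print(s["tool_pos"],s["tool_rot"],s["contact_force"],s["torque"])
E
```

```text
[ 0.57013104 -0.05395157  0.14479101] [3.14098072e+00 9.64601547e-05 1.49997459e+00] [ 3.13587179  2.085397   -0.3993792 ] [ 0.18886879 -0.71189323 -0.0052963 ]
```

View pics/t2.png

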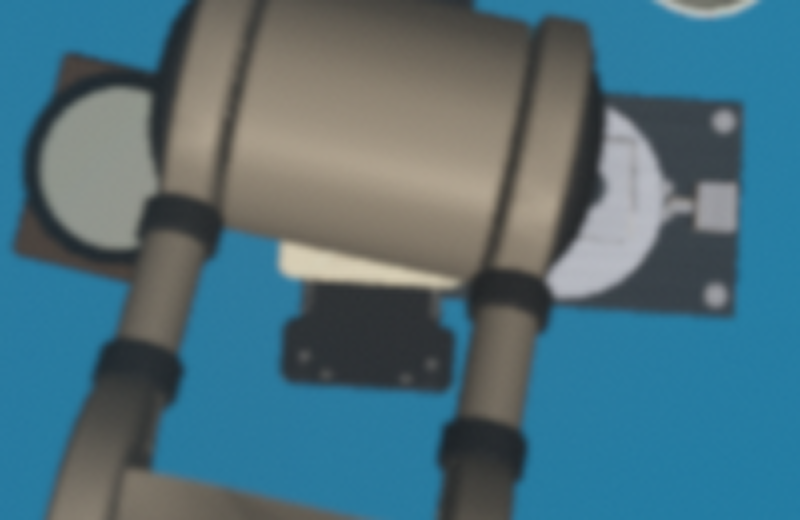

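The notch catch at (680,205) seems to sit between the disc pins. The +3.6 N in x says the notch is still drawing the arm clockwise, so I'll ease on and watch the force.

Emit:
{"method": "apply_moves", "body": {"rows": [{"xyz": [0, 1, 0], "turn": 0.01}, {"xyz": [0, 0, 0], "turn": 0}, {"xyz": [0, 0, 0], "turn": 0}]}}

```text
time: 6.82
tool_pos: [0.5707, -0.054, 0.1447]
tool_rot: [-3.141, 0.0, 1.49]
contact_force: [1.1, 1.6, 2.1]
opening: 0.0232
```

Emit:
{"method": "apply_moves", "body": {"rows": [{"xyz": [0, 1, 0], "turn": 0.01}, {"xyz": [0, 0, 0], "turn": 0}, {"xyz": [0, 0, 0], "turn": 0}]}}

```text
time: 7.2
tool_pos: [0.5719, -0.0541, 0.1447]
tool_rot: [-3.141, 0.0, 1.48]
contact_force: [-1.1, 1.6, 2.5]
opening: 0.0231
```

The force passes through zero with a restoring slope, so the arm is centred in the notch. Next, pull the knob up 11.5 mm.

Emit:
{"method": "apply_moves", "body": {"rows": [{"xyz": [0, -0.5, -3], "turn": -0.005}, {"xyz": [0, 0, -3], "turn": 0}, {"xyz": [0, 0, -3], "turn": 0}, {"xyz": [0, 0, -2.5], "turn": 0}, {"xyz": [0, 0, 0], "turn": 0}, {"xyz": [0, 0, 0], "turn": 0}, {"xyz": [0, 0, 0], "turn": 0}]}}

```text
time: 8.07
tool_pos: [0.5711, -0.054, 0.1559]
tool_rot: [-3.141, 0.0, 1.485]
contact_force: [-0.4, 0.6, -7.1]
opening: 0.0229
```

```bash
python3 - <<'E'
from cell import robot
import cv2
c=robot.read_camera("scene")["frame"][90:220,230:430]
cv2.imwrite("pics/s3.png",cv2.resize(c,None,fx=4,fy=4,interpolation=cv2.INTER_CUBIC))
s=robot.observe();print(s["tool_pos"],s["contact_force"])
E
```

```text
[ 0.57115458 -0.05401515  0.15598313] [-0.94316649  1.08071544 -7.64274336]
```

View pics/s3.png

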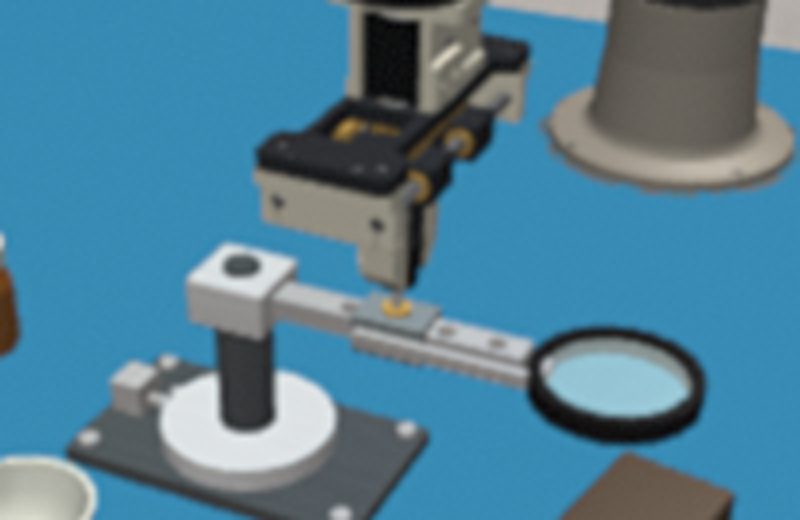

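The knob is up, with the pin shaft visible at (397,295). The −7 N in z matches the spring at about 11–12 mm. Now slide 30 mm outward.

Emit:
{"method": "apply_moves", "body": {"rows": [{"xyz": [4, 0, 0], "turn": 0}, {"xyz": [4, 0, 0], "turn": 0}, {"xyz": [4, 0, 0], "turn": 0}, {"xyz": [4, 0, 0], "turn": 0}, {"xyz": [4, 0, 0], "turn": 0}, {"xyz": [4, 0, 0], "turn": 0}, {"xyz": [3, 0, 0], "turn": 0}, {"xyz": [3, 0, 0], "turn": 0}, {"xyz": [0, 0, 0], "turn": 0}, {"xyz": [0, 0, 0], "turn": 0}]}}

```text
time: 9.38
tool_pos: [0.574, -0.0237, 0.1562]
tool_rot: [-3.142, -0.001, 1.485]
contact_force: [-1.4, 1.8, -6.8]
opening: 0.0228
```

Emit:
{"method": "apply_moves", "body": {"rows": [{"xyz": [0, 0, 3], "turn": 0}, {"xyz": [0, 0, 2], "turn": 0}, {"xyz": [0, 0, 1.5], "turn": 0}, {"xyz": [0, 0, 0], "turn": 0}, {"xyz": [0, 0, 0], "turn": 0}]}}

```text
time: 10.0
tool_pos: [0.5742, -0.0242, 0.1498]
tool_rot: [3.141, 0.0, 1.485]
contact_force: [-0.2, 2.1, -5.9]
opening: 0.0235
```

At about 5 mm of lift the spring still pulls down 5–6 N, so the pin has entered the hole rather than resting on the bar. I'll lower the rest of the way.

Emit:
{"method": "apply_moves", "body": {"rows": [{"xyz": [0, 0, 2], "turn": 0}, {"xyz": [0, 0, 2], "turn": 0}, {"xyz": [0, 0, 1.3], "turn": 0}, {"xyz": [0, 0, 0], "turn": 0}, {"xyz": [0, 0, 0], "turn": 0}, {"xyz": [0, 0, 0], "turn": 0}]}}

```text
time: 10.75
tool_pos: [0.5743, -0.0242, 0.1448]
tool_rot: [3.141, 0.0, 1.485]
contact_force: [0.2, 2.5, -0.4]
opening: 0.0234
```

```bash
python3 - <<'E'
from cell import robot
import cv2
c=robot.read_camera("scene")["frame"][90:220,230:430]
cv2.imwrite("pics/s4.png",cv2.resize(c,None,fx=4,fy=4,interpolation=cv2.INTER_CUBIC))
s=robot.observe();print(s["tool_pos"],s["contact_force"])
E
```

```text
[ 0.57431744 -0.02423368  0.14478185] [0.62223518 0.96155642 0.21461692]
```

View pics/s4.png

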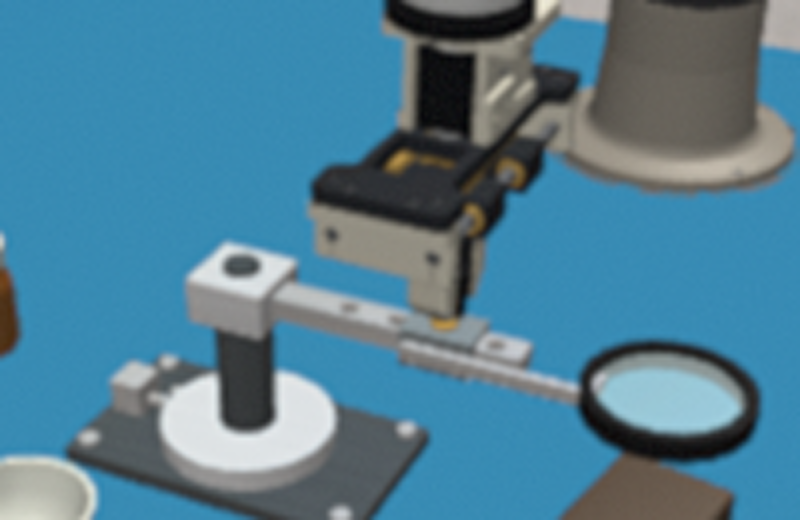

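The carriage is at the third hole: two holes are visible inboard at (349,307) and (397,319), one outboard at (497,345). The height is back to its pin-home value and the spring force is gone. I'll add a light downward preload, then hand in.

Emit:
{"method": "apply_moves", "body": {"rows": [{"xyz": [0, 0, 0.6], "turn": 0}, {"xyz": [0, 0, 0], "turn": 0}, {"xyz": [0, 0, 0], "turn": 0}, {"xyz": [0, 0, 0], "turn": 0}]}}

```text
time: 11.3
tool_pos: [0.5744, -0.0242, 0.1447]
tool_rot: [3.14, 0.0, 1.485]
contact_force: [-1.6, 1.5, 5.4]
opening: 0.0232
```

```bash
python3 - <<'E'
from cell import robot
s=robot.observe();print(s["tool_pos"],s["contact_force"],s["opening"])
robot.hand_in()
E
```

```text
[ 0.57443868 -0.02422247  0.14466021] [-1.64677728  1.50061417  5.38358797] 0.02315417153619807
the job is handed in; nothing more can be done
```

I handed the job in at about 11.3 s with the arm in its notch, the carriage locked in the next hole out and the fingers still gripping the knob. The hand-in itself reports no verdict.

- **Swing:** I gripped the knob at a 30 N setting with the fingers closing across the bar, and swung the arm about 0.5 rad clockwise. The sideways force then passed through zero as I eased on (+3.6, +1.1, −1.1 N), so the arm is centred in the notch. It settled at a heading of about 1.485–1.49 rad against 1.50 rad measured for the plate. That is about 0.01–0.015 rad off, inside the 0.06 limit.
- **Slide:** I pulled the knob up about 11 mm, where the spring pulled back with about 7 N. I then slid the carriage out, which the tool pose gives as about 30 mm.
- **Pin home:** When lowered, the tool came back to the height it had with the pin home before (144.7 mm), and the spring force was gone. Pressing 0.6 mm further met 5.4 N of resistance, so the pin is on its stop. The last picture shows two holes inboard of the carriage and one outboard, so it is in the right hole.
- **Bystanders:** The arm never came near the block, bowl, hammer or jar. I did not measure their positions again at the end.

No check failed.

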